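# Present a bottom-coded sample tube to the code reader

### The arm

A 6-joint arm with a two-finger parallel gripper is mounted at the origin on the work surface. World frame = base frame: x ahead of the robot, y to its left, z up, the work surface at z = 0. Lengths are in m, angles in rad, forces in N, time in s.
With the tool pointing down it reaches from about 0.3 to 0.775 m from the base axis. Payload 14.6 kg.
Tool frame: the origin (TCP) lies at the centre of the arm's flange, where the gripper is bolted on; the fingertips stand 199 mm ahead of it and the grasp point (between the pads) lies ctrl.tcp_to_grasp ahead of it (ctrl.tcp_to_grasp is the distance from the TCP to the grasp point, in m); z points along the fingers, y is the line along which they close (so a half turn about z gives the same grasp; the last joint's range is limited). The gripper opens to 94 mm and grips with 3 to 60 N. Pads are 16 mm wide; open, the fingers measure 119 mm over their backs; the gripper's body (75 mm by 177 mm) begins 78 mm behind the grasp point.
Start: joints at [-1.403, 0.3, 1.521, -0, 1.321, -0.067], TCP at [0.128, -0.535, 0.405] pointing down, gripper open.
Joint ranges: [-3.03, 3.03], [-0.79, 2.21], [0.23, 2.52], [-1.04, 4.18], [0, 3.07], [-2.55, 2.55]. Speed limits (rad/s): [2.22, 2.22, 2.57, 3.14, 3.14, 3.14].

### API

Orientations are given as [roll, pitch, yaw] about the fixed x, y, z axes, in that order (R = Rz(yaw) Ry(pitch) Rx(roll)).
In Python, from station import ctrl gives the robot as it stands. The module is installed in compiled form; this text tells all that it offers.
- The arm moves only by the shell command python3 -m jog 'ROWS' [OPENING] [FORCE]. ROWS is JSON, a list of rows, each a list of 6 numbers: the shift along the tool's x, y, z in cm, then the turn, a rotation vector about the tool's x, y, z in rad. In form: [[tx, ty, tz, ax, ay, az], ...]. A call has 1 to 8 rows; each row is the pose to reach, as a shift and turn from the pose commanded when the call began, along the tool's axes at that moment; what a row does not reach only later rows make up. A row lasts 1/10 s, in which the tool goes at most 50 mm and 8.59 degrees, less where a joint would pass 70% of its speed; a pose out of reach is approached as far as the arm can. A call with a gripper value outside its range is refused whole. OPENING is the opening in per cent of the stroke, from 0 (shut) to 100 (fully open), set as the call begins (- or left out, the last holds). The fingers move at their own pace and stop on an object; FORCE is the grip in N (left out, the last holds). Time passes only in rows, so rows that repeat a pose let the fingers close. It gives the time, the measured TCP pose, the force, the opening and the grip force at its end, in the units of the state.
- ctrl.get_obs(): the state, without advancing time (a new reading comes with each control period).
- ctrl.camera(name): name is "scene" or "top"; returns a dict with "img" (400x640x3 uint8, blue, green, red), "intrinsics" (3x3 intrinsics, pixels), "k1" (the pictures are not rectified: a ray, as slopes to the right and down, at radius r is drawn at 1 + k1 r^2 times it, then the intrinsics apply), "R" (3x3) and "t" (3): a world point X has camera coordinates R X + t. Camera axes: x right, y down, z forward; pixel columns grow to the right and rows downward; lengths in m; the calibration is good to about 2 mm. A picture is of the moment at which its call begins. There is no depth.
- ctrl.hand_in(): hands the job in; it is judged then, once.
The state is a dict: "time_s": time; "qpos": joint angles; "joint_vel": joint speeds; "tau": joint torques, N m; "ee_pos": TCP position; "eef_rot": TCP orientation; "force": force on the tool from outside, world axes, zero at the start; "moment": the same for the moment, N m; "grip_width": finger opening in m; "grip_force": force on a finger pad.
Only numpy, scipy, OpenCV 4.12 (cv2) and the standard library are available. Lean on these libraries where they do the work, as an engineer would, in place of code of your own. Each camera call takes 0.05 s, during which the arm holds its last target. There are 200 camera calls.

### The job

Read the code on the foot of the purple-capped sample tube: pull it straight up out of the cyan tube holder, carry it over the top of the rack of red-capped tubes that stands between, and hold it upright with its foot hovering about one centimetre above the centre of the code reader's round green window. Nothing may touch the reader, neither the tube nor the hand may hit the rack, and the other tubes and things on the bench stay where they are. The job finishes while holding: keep the tube gripped and still above the window, do not put it down or let go.

Things in the scene. Friction and masses are not known exactly. Their poses are not given: they have to be found in the camera images.
- purple_tube: Upright tube in one of the holder's sockets: clear, 16 mm in diameter, paper label, purple cap; 108 mm tall, about 18 g. Origin: centre of its foot (lowest point); z runs up its axis. The cap, a cylinder 19 mm in diameter from 82 to 108 mm above the foot, is the place to grip, from above; yaw does not matter. In the holder its foot is 10 mm and its top 118 mm above the bench.
- yellow_tube: Same tube with a yellow cap, in another socket of the holder; leave it there. Origin: centre of its foot, z up.
- green_tube: Same tube with a green cap, in another socket of the holder; leave it there. Origin: centre of its foot, z up.
- holder: Fixed cyan tube holder: block 190 x 50 mm (x, y), 60 mm tall, on a white base 210 x 70 x 8 mm; three sockets along its x axis at -60, 0 and +60 mm, 18 mm wide, 50 mm deep. Origin: centre of its underside, on the bench. Which tube is in which socket, and the holder's side of the bench, vary. Fingers closing along its y axis stay clear of the neighbouring tubes.
- rack: Brown rack full of red-capped tubes, standing loose on the bench between the holder and the reader, 0.9 kg: 210 x 110 mm (x, y), 50 mm tall, with the red caps' tops 116 mm above the bench. Origin: centre of its underside; its long side runs along x.
- reader: Code reader, a fixed white box 130 x 110 mm (x, y) with a black bezel and a round green window 42 mm in diameter in the middle of its top, facing up; 70 mm tall in all. Origin: centre of its underside. It stands on the side of the rack where the holder is not.
- reader_window (a point): Centre of the reader's window, on its upper surface, 70 mm above the bench; z points up.
- bottle: Bystander: loose reagent bottle with a blue cap, 56 mm in diameter, 130 mm tall, behind the task's things. Origin: centre of its underside.
- pot: Bystander: loose grey plastic cup, 70 mm in diameter, 90 mm tall, behind the task's things. Origin: centre of its underside.

How it is judged:
By the outcome, as a careful person would: the job done as asked, in the order asked, and still so for the second after the job is handed in, while the arm keeps its last pose, push and grip.
It also fails if it takes over 42 s, if anything falls off the work surface, if the arm or the gripper's body presses on something with over 40 N, if the wrist force passes 120 N, or if a joint passes its speed limit or range.

## Working session

There is one attempt and no reset: what is moved stays moved. The work goes in short steps, Python scripts to look and compute and a shell command to move; the robot and the scene stay as the last step left them, time stands still between calls to the robot, and variables do not carry over. Pictures are saved under pics/ and viewed, at most 10 in all, crops included, and the job is handed in when it is done.

```bash
mkdir -p pics; cat > h.py <<'E'
import numpy as np,cv2
from station import ctrl
def cam(n,f=None):
    c=ctrl.camera(n)
    if f: cv2.imwrite('pics/'+f,c['img'])
    return c
def onplane(c,u,v,z):
    K=np.array(c['intrinsics']);d=np.array([(u-K[0,2])/K[0,0],(v-K[1,2])/K[1,1]]);p=d.copy()
    for _ in range(30): p=d/(1+c['k1']*(p@p))
    R=np.array(c['R']);t=np.array(c['t']).ravel();o=-R.T@t;r=R.T@np.array([p[0],p[1],1.])
    return o+r*(z-o[2])/r[2]
E
python3 - <<'E'
from h import *
a=cam('top','top.png');b=cam('scene','scene.png')
o=ctrl.get_obs();print(o['ee_pos'],o['eef_rot'],o['grip_width'],ctrl.tcp_to_grasp,o['time_s'],o['force'])
E
```

```text
[ 0.12795279 -0.53487809  0.40414601] [-3.14056239e+00 -8.75711428e-05  2.34797138e-01] 0.0941815475813639 0.1804 0.1 [ 0.6663106  -0.54222211 -0.37456984]
```

View pics/top.png

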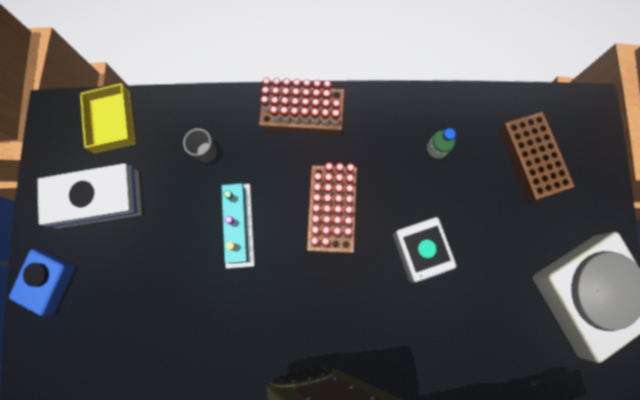

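View pics/scene.png

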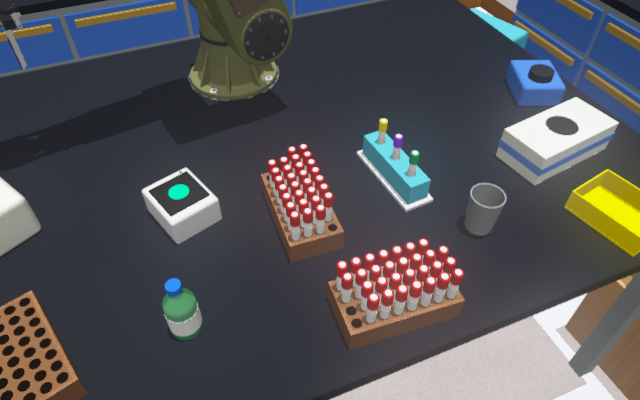

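The top view shows the purple cap in the middle socket at about (230,220), the red-capped rack at (333,208) and the green window at (427,249). In the scene view the cap is at (398,141) and the window at (179,191).

```bash
cat > m.py <<'E'
from h import *
def blob(c,lo,hi,box):
    x0,y0,x1,y1=box
    m=cv2.inRange(cv2.cvtColor(c['img'],cv2.COLOR_BGR2HSV),lo,hi);k=np.zeros_like(m);k[y0:y1,x0:x1]=m[y0:y1,x0:x1]
    n,l,s,ce=cv2.connectedComponentsWithStats(k);i=1+np.argmax(s[1:,4]);return ce[i],s[i]
def show(nm,c,r,z): print(nm,r[0].round(1),r[1],onplane(c,*r[0],z).round(4))
if __name__=='__main__':
    t=cam('top');s=cam('scene')
    for n,c in(('top',t),('scene',s)): print(n,'cam at',(-np.array(c['R']).T@np.array(c['t']).ravel()).round(3))
    P=((125,60,60),(160,255,255));G=((65,120,100),(88,255,255))
    show('purple top',t,blob(t,*P,(215,205,245,235)),.112)
    show('purple scn',s,blob(s,*P,(380,125,415,155)),.105)
    show('win top',t,blob(t,*G,(405,230,450,270)),.07)
    show('win scn',s,blob(s,*G,(160,175,200,205)),.07)
    Y=((20,100,100),(35,255,255));GC=((40,60,40),(82,255,255))
    show('yel top',t,blob(t,*Y,(220,235,245,255)),.112); show('yel scn',s,blob(s,*Y,(370,110,395,135)),.105)
    show('grn scn',s,blob(s,*GC,(405,145,425,168)),.105)
    C=((85,80,80),(98,255,255))
    for nm,(lo,hi),box,z in(('holder',C,(210,170,260,275),.06),('rackbrown',((5,60,50),(18,255,230)),(295,155,365,260),.05)):
        m=cv2.inRange(cv2.cvtColor(t['img'],cv2.COLOR_BGR2HSV),lo,hi);k=np.zeros_like(m);x0,y0,x1,y1=box;k[y0:y1,x0:x1]=m[y0:y1,x0:x1]
        b=cv2.boxPoints(cv2.minAreaRect(cv2.findNonZero(k)))
        w=np.array([onplane(t,*p,z)[:2] for p in b]);print(nm,w.round(3).tolist(),[round(float(np.linalg.norm(w[i]-w[i-1])),3) for i in range(4)])
        e=w-np.roll(w,1,0);L=e[np.argmax(np.linalg.norm(e,axis=1))];print(' long axis deg',np.degrees(np.arctan2(L[1],L[0]))%180,w.mean(0))
    for im,nm,(x,y,X,Y2) in((t,'ct.png',(205,170,265,230)),):
        cv2.imwrite('pics/'+nm,cv2.resize(im['img'][190:250,205:265],None,fx=8,fy=8,interpolation=cv2.INTER_NEAREST))
E
python3 m.py
```

```text
top cam at [ 0.41  -0.004  1.1  ]
scene cam at [ 1.261 -0.27   0.807]
purple top [230.5 220.8] [226 216   8   8  24] [0.5466 0.2099 0.112 ]
purple scn [397.9 140.6] [394 133  10  15 105] [0.547  0.2167 0.105 ]
win top [426.9 248.3] [418 239  19  20 298] [ 0.4836 -0.2492  0.07  ]
win scn [178.2 191.4] [168 184  22  16 272] [ 0.4798 -0.2479  0.07  ]
yel top [232.9 246.5] [231 244   4   5  11] [0.4875 0.2027 0.112 ]
yel scn [382.7 125.5] [379 118   9  14  90] [0.4883 0.2113 0.105 ]
grn scn [413.8 157.7] [409 150  11  15 110] [0.6077 0.2201 0.105 ]
holder [[0.647, 0.252], [0.65, 0.192], [0.456, 0.177], [0.453, 0.235]] [0.195, 0.06, 0.194, 0.058]
 long axis deg 4.844083500354999 [0.55152881 0.21411188]
rackbrown [[0.48, 0.038], [0.696, 0.029], [0.69, -0.091], [0.474, -0.077]] [0.116, 0.217, 0.12, 0.216]
 long axis deg 177.41046917287252 [ 0.58496363 -0.02540503]
```

```bash
python3 - <<'E'
from h import *
t=cam('top')['img'];s=cam('scene')['img']
a=cv2.resize(t[205:235,215:245],(390,390),interpolation=cv2.INTER_NEAREST);b=cv2.resize(s[125:155,383:413],(390,390),interpolation=cv2.INTER_NEAREST)
cv2.imwrite('pics/c1.png',np.hstack([a,b]))
E
```

```text
(no output)
```

View pics/c1.png

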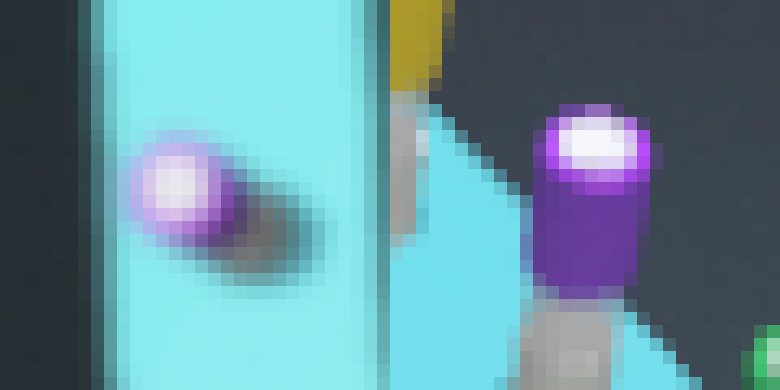

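The left crop (top view) shows the cap's top disc centred at about px (228.0,218.8). The right crop (scene view) shows it at (398.4,135.7). Next I cast both onto z=0.118.

```bash
python3 - <<'E'
from h import *
t=cam('top');s=cam('scene')
for z in(.113,.118,.123):print(z,onplane(t,228.0,218.8,z).round(4),onplane(s,398.4,135.7,z).round(4))
E
```

```text
0.113 [0.5512 0.2158 0.113 ] [0.5412 0.2201 0.113 ]
0.118 [0.5505 0.2147 0.118 ] [0.5463 0.2166 0.118 ]
0.123 [0.5498 0.2136 0.123 ] [0.5515 0.2131 0.123 ]
```

```bash
python3 -m jog '[[4,-4.3,0,0,0,0],[7,-7.6,0,0,0,0.05],[10.5,-11.4,0,0,0,0.08],[14,-15.2,0,0,0,0.1],[17.5,-19,0,0,0,0.12],[21,-22.8,0,0,0,0.14],[25,-26.8,0,0,0,0.157],[28,-30.3,0,0,0,0.157]]' 60 10
```

```text
time_s: 1.2
ee_pos: [0.3242, -0.1843, 0.405]
eef_rot: [3.141, -0.001, 0.077]
force: [1.0, -0.9, 0.4]
grip_width: 0.0564
grip_force: 0.0
```

```bash
cat > d.py <<'E'
import sys
from h import *
from scipy.spatial.transform import Rotation as Ro
o=ctrl.get_obs();T=np.array([float(v) for v in sys.argv[1:4]]);yaw=float(sys.argv[4])
R=Ro.from_euler('xyz',o['eef_rot']);print(o['time_s'],np.round(o['ee_pos'],4),np.round(o['eef_rot'],3),'grip',o['grip_width'],o['grip_force'],'F',np.round(o['force'],1))
print('shift cm',(R.inv().apply(T-o['ee_pos'])*100).round(2),'turn',(R.inv()*Ro.from_euler('xyz',[np.pi,0,yaw])).as_rotvec().round(3))
E
python3 d.py .549 .2155 .40 .075
```

```text
1.2 [ 0.3242 -0.1843  0.405 ] [ 3.141e+00 -1.000e-03  7.700e-02] grip 0.05639719468209262 0.0 F [ 1.  -0.9  0.4]
shift cm [ 25.48 -38.14   0.49] turn [ 0.001 -0.001  0.002]
```

```bash
python3 -m jog '[[2.5,-4,0,0,0,0],[5,-8,0,0,0,0],[8,-12,0,0,0,0],[11,-16,0,0,0,0],[14,-20,0,0,0,0],[17,-25,0,0,0,0],[20,-29,0,0,0,0],[22,-33,0,0,0,0]]'; python3 -m jog '[[2,-3,0,0,0,0],[2.7,-4,0,0,0,0],[2.7,-4,0,0,0,0],[2.7,-4,0,0,0,0]]'; python3 d.py .549 .2155 .2854 .075
```

```text
time_s: 2.0
ee_pos: [0.5172, 0.1593, 0.4046]
eef_rot: [3.142, -0.0, 0.078]
force: [1.3, -1.1, 0.7]
grip_width: 0.0569
grip_force: 0.0
time_s: 2.4
ee_pos: [0.5399, 0.1983, 0.4046]
eef_rot: [3.141, 0.0, 0.077]
force: [0.2, -0.6, -0.3]
grip_width: 0.0567
grip_force: 0.0
2.4 [0.5399 0.1983 0.4046] [3.141 0.    0.077] grip 0.056742784040087466 0.0 F [ 0.2 -0.6 -0.3]
shift cm [ 1.05 -1.65 11.92] turn [0.    0.    0.002]
```

```bash
python3 -m jog '[[1.05,-1.65,0,0,0,0],[1.05,-1.65,3,0,0,0],[1.05,-1.65,6,0,0,0],[1.05,-1.65,8.5,0,0,0],[1.05,-1.65,10.5,0,0,0],[1.05,-1.65,11.9,0,0,0],[1.05,-1.65,11.9,0,0,0],[1.05,-1.65,11.9,0,0,0]]'; python3 d.py .549 .2155 .2854 .075; python3 - <<'E'
from h import *
s=cam('scene')['img'];t=cam('top')['img']
cv2.imwrite('pics/g.png',np.hstack([cv2.resize(s[80:180,340:440],(390,390)),cv2.resize(t[170:270,180:280],(390,390))]))
E
```

```text
time_s: 3.2
ee_pos: [0.5495, 0.216, 0.2866]
eef_rot: [-3.141, -0.001, 0.077]
force: [0.6, 0.5, 1.3]
grip_width: 0.0566
grip_force: 0.0
3.2 [0.5495 0.216  0.2866] [-3.141e+00 -1.000e-03  7.700e-02] grip 0.056553880173322746 0.0 F [0.6 0.5 1.3]
shift cm [-0.05  0.05  0.12] turn [-0.    -0.001  0.002]
```

View pics/g.png

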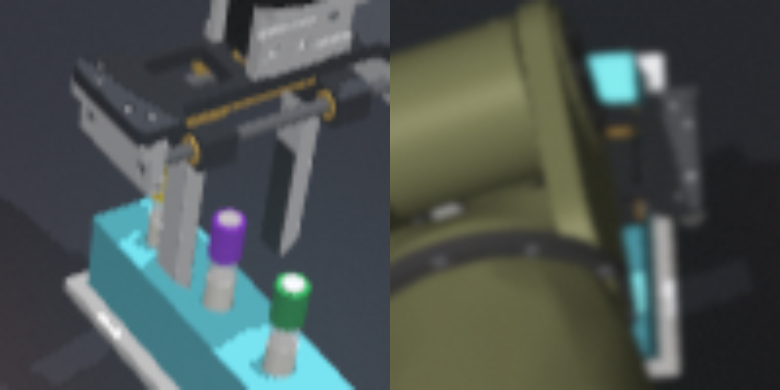

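The purple cap at crop (227,235) stands between the two fingers, well clear of the green tube. I'm closing on it.

```bash
python3 -m jog '[[0,0,0,0,0,0],[0,0,0,0,0,0],[0,0,0,0,0,0],[0,0,0,0,0,0],[0,0,0,0,0,0],[0,0,0,0,0,0],[0,0,0,0,0,0],[0,0,0,0,0,0]]' 0 12;python3 d.py .549 .2155 .43 .075
```

```text
time_s: 4.1
ee_pos: [0.5494, 0.2164, 0.2856]
eef_rot: [3.142, 0.0, 0.078]
force: [0.2, -1.2, 0.4]
grip_width: 0.0187
grip_force: 12.0
4.1 [0.5494 0.2164 0.2856] [3.142 0.    0.078] grip 0.018702514246340663 11.999887079000473 F [ 0.2 -1.2  0.4]
shift cm [ -0.04   0.09 -14.44] turn [0.    0.    0.003]
```

```bash
python3 -m jog '[[0,0,-0.5,0,0,0],[0,0,-1.5,0,0,0],[0,0,-3,0,0,0],[0,0,-5,0,0,0],[0,0,-7,0,0,0],[0,0,-9,0,0,0],[0,0,-11,0,0,0],[0,0,-12.5,0,0,0]]' - 20;python3 -m jog '[[0,0,-1.5,0,0,0],[0,0,-2.5,0,0,0],[0,0,-3,0,0,0],[0,0,-3,0,0,0],[0,0,-3,0,0,0]]';python3 d.py .482 -.2485 .4406 .075;python3 - <<'E'
from h import *
s=cam('scene')['img'];cv2.imwrite('pics/l.png',cv2.resize(s[40:200,280:480],(750,600)))
E
```

```text
time_s: 4.9
ee_pos: [0.5491, 0.2165, 0.4136]
eef_rot: [-3.141, -0.002, 0.078]
force: [0.3, -0.8, 1.0]
grip_width: 0.0188
grip_force: 20.0
time_s: 5.4
ee_pos: [0.5493, 0.2165, 0.4402]
eef_rot: [3.141, 0.001, 0.078]
force: [-0.3, -0.5, -0.7]
grip_width: 0.0186
grip_force: 20.0
5.4 [0.5493 0.2165 0.4402] [3.141e+00 1.000e-03 7.800e-02] grip 0.01857014961561455 19.99995857477188 F [-0.3 -0.5 -0.7]
shift cm [-1.033e+01  4.584e+01 -3.000e-02] turn [0.    0.001 0.003]
```

View pics/l.png

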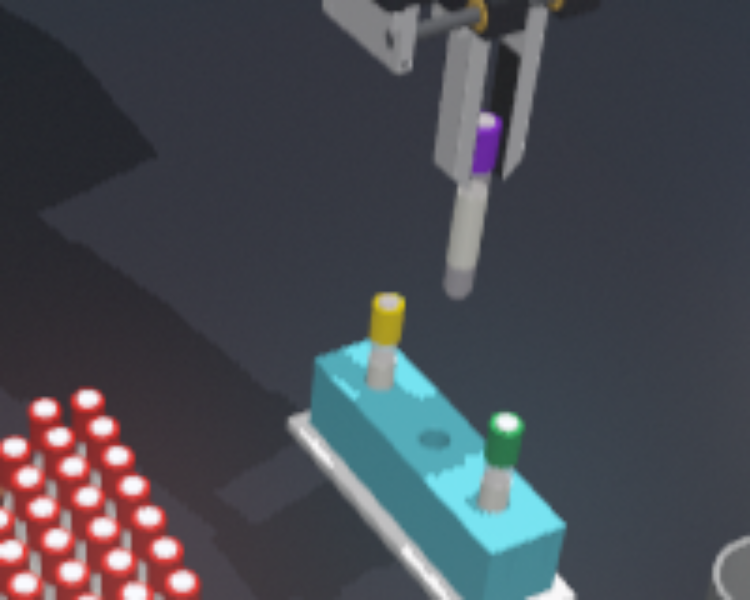

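The tube is out of its socket and gripped, with its foot at about crop (458,292); the neighbouring tubes haven't moved. Next is the carry over the rack.

```bash
python3 -m jog '[[-0.3,1.5,0,0,0,0],[-1,4.5,0,0,0,0],[-1.8,8,0,0,0,0],[-2.7,12,0,0,0,0],[-3.6,16,0,0,0,0],[-4.5,20,0,0,0,0],[-5.4,24,0,0,0,0],[-6.3,28,0,0,0,0]]' ;python3 -m jog '[[-0.9,4,0,0,0,0],[-1.8,8,0,0,0,0],[-2.6,11.5,0,0,0,0],[-3.3,14.5,0,0,0,0],[-3.8,16.8,0,0,0,0],[-4.03,17.84,0,0,0,0],[-4.03,17.84,0,0,0,0],[-4.03,17.84,0,0,0,0]]';python3 d.py .482 -.2485 .4406 .075;python3 - <<'E'
from h import *
c=cam('scene');s=c['img']
K=np.array(c['intrinsics']);R=np.array(c['R']);t=np.array(c['t']).ravel();e=np.array(ctrl.get_obs()['ee_pos'])
def pr(X):
    q=R@X+t;p=q[:2]/q[2];p=p*(1+c['k1']*(p@p));return (K[0,0]*p[0]+K[0,2],K[1,1]*p[1]+K[1,2])
for h in(.1804+.095,.1804,.1804+.095-.05): print(np.round(pr(e-[0,0,h]),1))
cv2.imwrite('pics/r.png',cv2.resize(s[80:240,80:280],(750,600)))
E
```

```text
time_s: 6.25
ee_pos: [0.5072, -0.0698, 0.4404]
eef_rot: [3.142, 0.0, 0.078]
force: [0.2, 0.1, -0.1]
grip_width: 0.0185
grip_force: 20.0
time_s: 7.05
ee_pos: [0.4819, -0.248, 0.4405]
eef_rot: [-3.141, 0.0, 0.078]
force: [-0.0, -0.1, -0.7]
grip_width: 0.0188
grip_force: 20.0
7.05 [ 0.4819 -0.248   0.4405] [-3.141  0.     0.078] grip 0.018776130666784012 19.999884366989136 F [-0.  -0.1 -0.7]
shift cm [ 0.01  0.05 -0.01] turn [-0.     0.     0.003]
[168.8 156.9]
[157.6 116.3]
[163.1 136.3]
```

View pics/r.png

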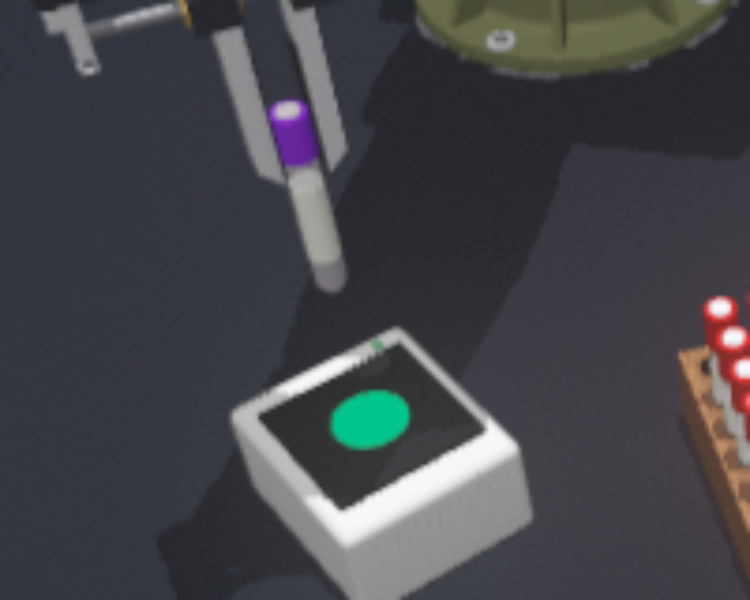

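Tube is upright: its foot at crop (331,287), px (168.3,156.5), agrees with the predicted (168.8,156.9), so the foot is at z≈0.165. I lower it by 8.5 cm.

```bash
python3 -m jog '[[0,0,1.5,0,0,0],[0,0,3.5,0,0,0],[0,0,5,0,0,0],[0,0,6.5,0,0,0],[0,0,7.5,0,0,0],[0,0,8,0,0,0],[0,0.03,8.3,0,0,0],[0,0.04,8.5,0,0,0]]' ;python3 -m jog '[[0,0,0,0,0,0],[0,0,0,0,0,0],[0,0,0,0,0,0],[0,0,0,0,0,0],[0,0,0,0,0,0],[0,0,0,0,0,0],[0,0,0,0,0,0],[0,0,0,0,0,0]]';python3 d.py .482 -.2485 .3555 .075;python3 - <<'E'
from h import *
s=cam('scene')['img'];cv2.imwrite('pics/f.png',cv2.resize(s[130:230,120:245],(750,600)))
E
```

```text
time_s: 7.9
ee_pos: [0.4821, -0.2488, 0.3559]
eef_rot: [3.141, -0.001, 0.078]
force: [-0.3, 0.1, -0.4]
grip_width: 0.019
grip_force: 20.0
time_s: 8.7
ee_pos: [0.482, -0.2489, 0.3556]
eef_rot: [3.142, 0.0, 0.078]
force: [0.3, -0.2, 0.2]
grip_width: 0.0185
grip_force: 20.0
8.7 [ 0.482  -0.2489  0.3556] [3.142 0.    0.078] grip 0.018538295048416482 19.99978244304657 F [ 0.3 -0.2  0.2]
shift cm [ 0.   -0.04  0.01] turn [0.    0.    0.003]
```

View pics/f.png

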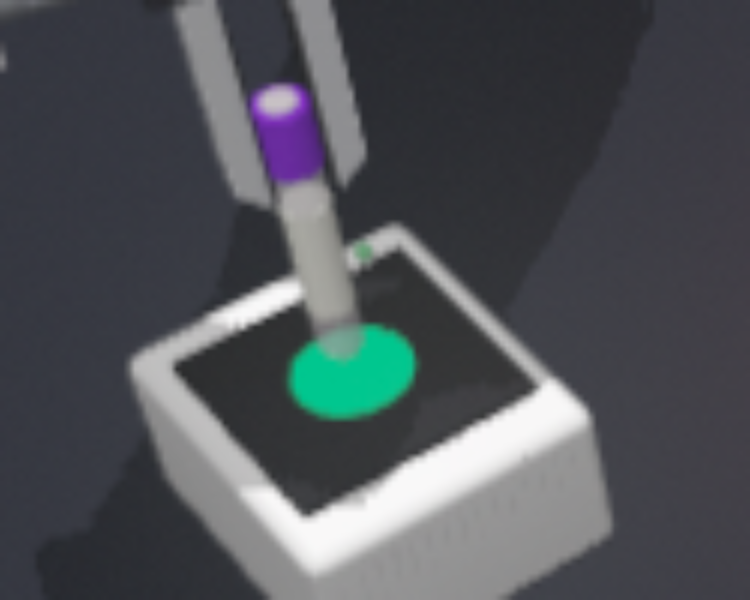

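The foot, at about crop (343,350), hovers just above the window centre at (352,371). That offset is what a 1 cm height gives in this view, and nothing touches. I'm handing in.

```bash
python3 -c "
from station import ctrl
print(ctrl.hand_in())"
```

```text
the job is handed in; nothing more can be done
None
```

I handed the job in at about 9 s on the robot's clock, with the purple tube gripped, still and upright and its foot about 1 cm above the centre of the reader's window; I saw no contact with the reader or rack, but hand-in returned no verdict.

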